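Rack the hex dumbbells by size along the cork pads

ROBOT

A 6-joint arm with a two-finger parallel gripper is mounted at the origin on the work surface. World frame = base frame: x ahead of the robot, y to its left, z up, the work surface at z = 0. Lengths are in m, angles in rad, forces in N, time in s.
With the tool pointing down it reaches from about 0.375 to 0.9 m from the base axis. Payload 3.1 kg.
Tool frame: the origin (TCP) lies between the finger pads; the fingertips stand robot.finger_overhang ahead of it and the grasp point (between the pads) lies 3 mm ahead of it (robot.finger_overhang is the distance from the TCP to the fingertips, in m); z points along the fingers, y is the line along which they close (so a half turn about z gives the same grasp; the last joint's range is limited). The gripper opens to 87 mm and grips with 3 to 60 N. Pads are 19 mm wide; open, the fingers measure 117 mm over their backs; the gripper's body (75 mm by 190 mm) begins 51 mm behind the grasp point.
Start: joints at [1.073, 0.527, 1.433, -0, 1.181, -0.178], TCP at [0.196, 0.593, 0.245] pointing down, gripper open.
Joint ranges: [-3.08, 3.08], [-0.75, 2.2], [0.22, 2.44], [-1.43, 4.57], [0, 2.65], [-2.85, 2.85]. Speed limits (rad/s): [2.79, 2.79, 3.14, 3.14, 3.14, 3.14].

INTERFACE

Orientations are given as a unit quaternion [x, y, z, w].
In Python, from rig import get_obs, vision, hand_in, nets, robot gives the robot as it stands.
- The arm moves only by the tool apply_moves, never from a script. Its argument "series" is a list of rows, each an object with "offset": the shift along the world's x, y, z in cm, a list of three; "rot": the turn, a rotation vector about the world's x, y, z in degrees, a list of three. A call has 1 to 20 rows; each row is the pose to reach, as a shift and turn from the pose commanded when the call began; what a row does not reach only later rows make up. A row lasts 1/10 s, in which the tool goes at most 50 mm and 8.59 degrees, less where a joint would pass 70% of its speed; a pose out of reach is approached as far as the arm can. A call with a gripper value outside its range is refused whole. "hand" is the opening, from 0 (shut) to 1 (fully open), set as the call begins (left out, the last holds). The fingers move at their own pace and stop on an object; "newtons" is the grip in N (left out, the last holds). Time passes only in rows, so rows that repeat a pose let the fingers close. It gives the time, the measured TCP pose, the force, the opening and the grip force at its end, in the units of the state.
- get_obs(): the state, without advancing time (a new reading comes with each control period).
- vision.camera(name): name is "scene" or "top" or "wrist"; returns the picture (400x640x3 uint8, red, green, blue); there is no depth.
- vision.calibration(name): a dict with "K" (3x3 intrinsics, pixels), "R" (3x3) and "t" (3): a world point X has camera coordinates R X + t. Camera axes: x right, y down, z forward; pixel columns grow to the right and rows downward; lengths in m; the calibration is good to about 2 mm. A picture is of the moment at which its call begins: read the wrist's pose just before it. calibration takes no time and is no camera call; for the wrist camera it gives the pose at the moment of the call.
- hand_in(): hands the job in; it is judged then, once.
Trained networks look in the newest picture that a camera, given by its name, has taken for a name from the list of things; names that differ only in an ending like _2 or _b are one class to them, and where a whole thing is asked for, a point or a joint stands for the part that bears it (a point fixed in the world has none). Each returns a list of dicts, best first, with "conf" (0 to 1); they miss things now and then, are a little off and sometimes report something else, mostly with a low value. They report only what shows in the picture. A call takes as long as a camera call.
- nets.search_frame(camera, query): "centre" ([x, y, z] in m, in world coordinates, good to about 4 mm: the middle of the surface that is visible of it).
- nets.spot_point(camera, query): "centre" ([x, y, z] in m, in world coordinates, good to about 4 mm: a listed point, or the origin of a listed thing).
The state is a dict: "time": time; "q": joint angles; "joint_velocities": joint speeds; "joint_torque": joint torques, N m; "position": TCP position; "tool_rot": TCP orientation; "ft_force": force on the tool from outside, world axes, zero at the start; "moment": the same for the moment, N m; "grip_width": finger opening in m; "grip_force": force on a finger pad.
Only numpy, scipy, OpenCV 4.12 (cv2) and the standard library are available. Lean on these libraries where they do the work, as an engineer would, in place of code of your own. Each camera call takes 0.05 s, during which the arm holds its last target. There are 200 camera calls.

TASK

Line up the four hex dumbbells in order of size on the row of cork pads, one to a pad: the smallest on the pad at the end nearest the steel side lever, growing pad by pad to the largest at the end by the canister. Lay each one lengthways along its pad and centred on it, setting it down rather than dropping it, and leave the canister where it stands.

Things in the scene. Friction and masses are not known exactly. Their poses are not given: they have to be found in the camera images.
- dumbbell_tiny: Smallest of four hex dumbbells: two black rubber six-sided heads, 36 mm across flats (42 mm across corners), each 22 mm thick, on a bare round steel handle 20 mm in diameter and 66 mm long between the heads; 110 mm overall, about 0.25 kg. It lies on a flat of its heads. Origin at its very centre (on the handle's axis, 18 mm above what it lies on); x runs along the handle.
- dumbbell_small: Second smallest of four hex dumbbells: two black rubber six-sided heads, 43 mm across flats (50 mm across corners), each 25 mm thick, on a bare round steel handle 22 mm in diameter and 68 mm long between the heads; 118 mm overall, about 0.4 kg. It lies on a flat of its heads. Origin at its very centre (on the handle's axis, 21.5 mm above what it lies on); x runs along the handle.
- dumbbell_medium: Second largest of four hex dumbbells: two black rubber six-sided heads, 50 mm across flats (58 mm across corners), each 28 mm thick, on a bare round steel handle 24 mm in diameter and 70 mm long between the heads; 126 mm overall, about 0.6 kg. It lies on a flat of its heads. Origin at its very centre (on the handle's axis, 25 mm above what it lies on); x runs along the handle.
- dumbbell_large: Largest of four hex dumbbells: two black rubber six-sided heads, 57 mm across flats (66 mm across corners), each 31 mm thick, on a bare round steel handle 26 mm in diameter and 72 mm long between the heads; 134 mm overall, about 0.8 kg. It lies on a flat of its heads. Origin at its very centre (on the handle's axis, 28.5 mm above what it lies on); x runs along the handle.
- pad_a: First of four identical cork pads in a row on a low fixed grey strip (165 x 376 mm, 10 mm thick), counted from the robot's left (+y): 150 x 76 x 3 mm, pads 92 mm apart centre to centre. Origin at the centre of its top face, 13 mm above the work surface; x is its long direction (pointing away from the robot), y runs along the row to the left. Fixed.
- pad_b: Second of four identical cork pads in a row on a low fixed grey strip (165 x 376 mm, 10 mm thick), counted from the robot's left (+y): 150 x 76 x 3 mm, pads 92 mm apart centre to centre. Origin at the centre of its top face, 13 mm above the work surface; x is its long direction (pointing away from the robot), y runs along the row to the left. Fixed.
- pad_c: Third of four identical cork pads in a row on a low fixed grey strip (165 x 376 mm, 10 mm thick), counted from the robot's left (+y): 150 x 76 x 3 mm, pads 92 mm apart centre to centre. Origin at the centre of its top face, 13 mm above the work surface; x is its long direction (pointing away from the robot), y runs along the row to the left. Fixed.
- pad_d: Fourth of four identical cork pads in a row on a low fixed grey strip (165 x 376 mm, 10 mm thick), counted from the robot's left (+y): 150 x 76 x 3 mm, pads 92 mm apart centre to centre. Origin at the centre of its top face, 13 mm above the work surface; x is its long direction (pointing away from the robot), y runs along the row to the left. Fixed.
- side_lever: Steel side lever of the flap's stay, fixed to the work surface beyond one end of the row of pads (left or right end, it differs from start to start): steel foot plate 110 x 60 mm, two cheeks and a steel bar sloping up away from the robot to a black grip, 105 mm high. Not operated: it marks the smallest dumbbell's end. Origin at the centre of the foot plate's underside.
- canister: Bystander: closed stainless canister, 76 mm in diameter, 104 mm high, standing loose beyond the end of the row away from the lever. Origin at the centre of its underside.

How it is judged:
By the outcome, as a careful person would: the job done as asked, in the order asked, and still so for the second after the job is handed in, with the robot touching nothing.
It also fails if it takes over 112 s, if anything falls off the work surface, if the arm or the gripper's body presses on something with over 40 N, if the wrist force passes 120 N, or if a joint passes its speed limit or range.

## Working session

There is one attempt and no reset: what is moved stays moved. The work goes in short steps, Python scripts to look and compute and a tool call to move; the robot and the scene stay as the last step left them, time stands still between calls to the robot, and variables do not carry over. Pictures are saved under pics/ and viewed, at most 14 in all, crops included, and the job is handed in when it is done.

Besides the shell and the picture viewer there is one more tool, called after "Request:" in YAML: its name, and indented under it one key for each argument. apply_moves: Moves the arm, as the interface text tells. Its arguments: {"type":"object","properties":{"series":{"type":"array"},"hand":{"type":"number"},"newtons":{"type":"number"}},"required":["series"]}

```bash
mkdir -p pics; ls
python3 - <<'E'
from rig import get_obs, vision, nets, robot
import cv2,numpy as np
o=get_obs();print(o['time'],o['position'],o['tool_rot'],o['grip_width'],robot.finger_overhang)
for c in ("scene","top"):
    im=vision.camera(c);cv2.imwrite(f"pics/{c}0.png",im[:,:,::-1])
    cal=vision.calibration(c);print(c,np.round(-cal['R'].T@cal['t'],3))
    for q in ["dumbbell_tiny","dumbbell_small","dumbbell_medium","dumbbell_large","pad_a","pad_d","side_lever","canister"]:
        for r in nets.spot_point(c,q)[:4]:
            p=np.array(r['centre']);h=cal['K']@(cal['R']@p+cal['t']);print(q,round(r['conf'],2),p.round(3),(h[:2]/h[2]).round())
E
```

```text
pics
0.0 [0.1960863  0.59272148 0.24356495] [ 1.59213466e-01  9.87243577e-01 -1.02456911e-03 -3.77417794e-04] 0.0871788626591024 0.022
scene [ 1.077 -0.279  1.143]
dumbbell_tiny 0.84 [ 0.408 -0.298  0.011] [198. 213.]
dumbbell_small 0.86 [0.376 0.335 0.019] [399. 111.]
dumbbell_small 0.25 [0.612 0.38  0.001] [458. 169.]
dumbbell_medium 0.83 [ 0.429 -0.114  0.023] [266. 188.]
dumbbell_large 0.81 [0.43  0.087 0.026] [333. 157.]
pad_a 0.89 [0.638 0.003 0.015] [343. 234.]
pad_a 0.88 [ 0.634 -0.087  0.014] [310. 248.]
pad_a 0.77 [0.642 0.093 0.014] [374. 220.]
pad_a 0.74 [ 0.633 -0.182  0.012] [275. 266.]
pad_d 0.89 [0.638 0.003 0.015] [343. 234.]
pad_d 0.88 [ 0.634 -0.087  0.014] [310. 248.]
pad_d 0.77 [0.642 0.093 0.014] [374. 220.]
pad_d 0.74 [ 0.633 -0.182  0.012] [275. 266.]
side_lever 0.94 [ 0.645 -0.379  0.001] [202. 309.]
side_lever 0.52 [0.431 0.084 0.028] [332. 158.]
canister 0.94 [0.61  0.381 0.001] [458. 169.]
top [0.397 0.018 0.96 ]
dumbbell_tiny 0.59 [ 0.404 -0.303  0.017] [451. 251.]
dumbbell_small 0.69 [0.379 0.334 0.019] [180. 263.]
dumbbell_medium 0.64 [ 0.426 -0.116  0.022] [373. 242.]
dumbbell_large 0.6 [0.424 0.084 0.028] [288. 243.]
pad_a 0.93 [0.636 0.005 0.01 ] [321. 156.]
pad_a 0.77 [ 0.635 -0.182  0.009] [396. 157.]
pad_a 0.63 [ 0.632 -0.091  0.014] [360. 158.]
pad_a 0.32 [ 0.613  0.38  -0.   ] [167. 166.]
pad_d 0.93 [0.636 0.005 0.01 ] [321. 156.]
pad_d 0.77 [ 0.635 -0.182  0.009] [396. 157.]
pad_d 0.63 [ 0.632 -0.091  0.014] [360. 158.]
pad_d 0.32 [ 0.613  0.38  -0.   ] [167. 166.]
side_lever 0.85 [ 0.645 -0.378  0.004] [474. 154.]
canister 0.65 [0.614 0.38  0.003] [167. 166.]
```

View pics/top0.png

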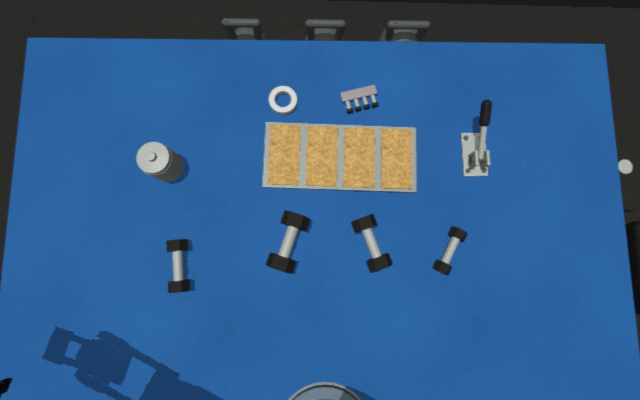

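View pics/scene0.png

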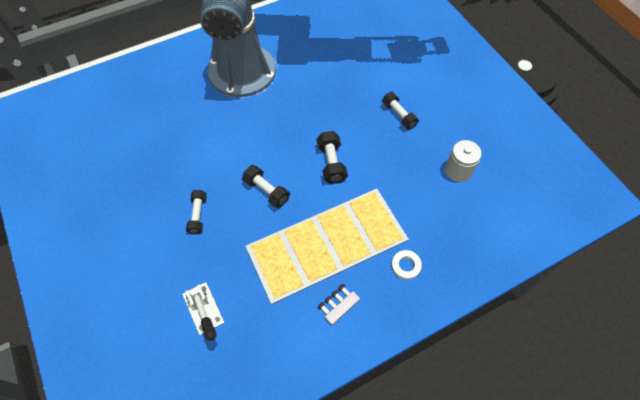

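The top view shows the lever on the right at px (475,150) and the canister on the left at (160,160). The dumbbells, left to right, are small (178,265), large (288,243), medium (372,243) and tiny (450,251). The pad row runs from x=265 to 416, so tiny goes on pad_d and large on pad_a.

```bash
cat > h.py <<'E'
import cv2,numpy as np
from rig import get_obs, vision, nets, robot
def pix(cal,p):
    h=cal['K']@(cal['R']@np.asarray(p,float)+cal['t']);return h[:2]/h[2]
def ray(cal,uv):
    d=cal['R'].T@np.linalg.solve(cal['K'],[uv[0],uv[1],1]);return -cal['R'].T@cal['t'],d/np.linalg.norm(d)
def plane(cal,uv,z):
    c,d=ray(cal,uv);return c+d*(z-c[2])/d[2]
def tri(obs):
    A=0;b=0;rs=[ray(c,u) for c,u in obs]
    for c,d in rs:
        P=np.eye(3)-np.outer(d,d);A=A+P;b=b+P@c
    return np.linalg.solve(A,b)
def heads(im,cal,p,r=55,vmax=60):
    "centroids of the two biggest dark blobs near world point p"
    m=(im.max(2)<vmax).astype(np.uint8)
    u=pix(cal,p);w=np.zeros_like(m);cv2.circle(w,tuple(int(v) for v in u),r,1,-1)
    n,l,s,c=cv2.connectedComponentsWithStats(m*w)
    i=sorted(range(1,n),key=lambda k:-s[k,4])[:2];return [(c[k],s[k,4]) for k in i]
def cork(im):
    hsv=cv2.cvtColor(im,cv2.COLOR_RGB2HSV)
    m=((hsv[:,:,0]>10)&(hsv[:,:,0]<32)&(hsv[:,:,1]>80)&(hsv[:,:,2]>110)).astype(np.uint8)
    m=cv2.morphologyEx(m,cv2.MORPH_CLOSE,np.ones((2,2),np.uint8))
    cs,_=cv2.findContours(m,cv2.RETR_EXTERNAL,cv2.CHAIN_APPROX_NONE)
    return sorted(cs,key=cv2.contourArea)[-4:]
E
python3 - <<'E'
from h import *
P=dict(tiny=(.406,-.3,.018),small=(.378,.334,.0215),medium=(.428,-.115,.025),large=(.428,.086,.0285))
I={c:cv2.imread(f"pics/{c}0.png")[:,:,::-1].copy() for c in("scene","top")};C={c:vision.calibration(c) for c in I}
for k,p in P.items():
    H={}
    for c in I:
        hs=heads(I[c],C[c],p,32 if c=='top' else 35);H[c]=sorted([(plane(C[c],u,p[2]),u,a) for u,a in hs],key=lambda t:t[0][0])
        print(k,c,[(np.round(t[0],3).tolist(),int(t[2])) for t in H[c]])
    q=[tri([(C[c],H[c][i][1]) for c in I]) for i in(0,1)]
    d=q[1]-q[0];print('  tri',np.round((q[0]+q[1])/2,4),'len',np.linalg.norm(d).round(3),'yaw',np.degrees(np.arctan2(d[1],d[0])).round(1))
R={}
for c in I:
    cs=cork(I[c]);L=[]
    for x in cs:
        W=np.array([plane(C[c],u,.013)[:2] for u in x[:,0]],np.float32)*1000
        r=cv2.minAreaRect(W);L.append((r[0],r[1],r[2],x[:,0]))
    L.sort(key=lambda t:-t[0][1])
    for t in L:print(c,np.round(t[0],1),np.round(t[1],1),round(t[2],1))
    R[c]=[cv2.minAreaRect(t[3].astype(np.float32))[0] if 0 else np.array(pix(C[c],[*(np.array(t[0])/1000),.013])) for t in L]
for i in range(4):
    print('pad tri',tri([(C[c],R[c][i]) for c in I]).round(4))
E
```

```text
tiny scene [([0.368, -0.271, 0.018], 51), ([0.447, -0.319, 0.018], 108)]
tiny top [([0.367, -0.279, 0.018], 152), ([0.446, -0.321, 0.018], 148)]
  tri [ 0.4077 -0.297   0.0205] len 0.09 yaw -30.7
small scene [([0.328, 0.327, 0.022], 82), ([0.424, 0.337, 0.022], 112)]
small top [([0.328, 0.331, 0.021], 216), ([0.421, 0.34, 0.021], 212)]
  tri [0.3741 0.3355 0.0179] len 0.095 yaw 6.9
medium scene [([0.38, -0.133, 0.025], 146), ([0.475, -0.098, 0.025], 185)]
medium top [([0.378, -0.129, 0.025], 270), ([0.47, -0.095, 0.025], 253)]
  tri [ 0.4239 -0.1139  0.0182] len 0.1 yaw 20.5
large scene [([0.379, 0.097, 0.028], 194), ([0.481, 0.064, 0.028], 278)]
large top [([0.379, 0.099, 0.028], 352), ([0.477, 0.066, 0.028], 341)]
  tri [0.4279 0.0822 0.0246] len 0.105 yaw -17.9
scene [645.3  96.2] [ 76.4 149.1] 88.0
scene [642.    4.4] [ 76.3 149.4] 88.0
scene [638.7 -87.3] [ 76.1 149.3] 88.0
scene [ 635.5 -178.8] [ 75.5 149.2] 88.0
top [638.4  93.4] [ 74.8 149.7] 88.0
top [635.2   1.3] [ 74.7 149.7] 88.1
top [632.2 -90.3] [ 75.4 149.9] 88.1
top [ 629.  -181.7] [ 74.6 149.8] 88.0
pad tri [0.6415 0.0964 0.0049]
pad tri [0.6382 0.0037 0.0057]
pad tri [ 0.635  -0.0886  0.0062]
pad tri [ 0.6317 -0.1806  0.0064]
```

Request:
apply_moves:
  series:
    - {"offset": [4,-6,-1],"rot": [0,0,6]}
    - {"offset": [8,-11,-2],"rot": [0,0,12]}
    - {"offset": [12,-17,-4],"rot": [0,0,18]}
    - {"offset": [16,-22,-5],"rot": [0,0,24]}
    - {"offset": [17.5,-25,-6],"rot": [0,0,24.8]}
    - {"offset": [18,-25.7,-6],"rot": [0,0,24.8]}
    - {"offset": [18,-25.7,-6],"rot": [0,0,24.8]}
    - {"offset": [18,-25.7,-6],"rot": [0,0,24.8]}
    - {"offset": [18,-25.7,-6],"rot": [0,0,24.8]}
    - {"offset": [18,-25.7,-6],"rot": [0,0,24.8]}
  hand: 0.6
  newtons: 40

```text
time: 1.9
position: [0.3761, 0.3373, 0.1849]
tool_rot: [-0.057, 0.998, 0.0, 0.0]
ft_force: [0.7, 0.5, -0.1]
grip_width: 0.052
grip_force: 0.0
```

```bash
cat >> h.py <<'E'
def wrist(fn,*names):
    o=get_obs();R=cv2.Rodrigues  # tool yaw below
    from scipy.spatial.transform import Rotation as Ro
    M=Ro.from_quat(o['tool_rot']).as_matrix()
    print('t',round(o['time'],2),'tcp',o['position'].round(4) if hasattr(o['position'],'round') else o['position'],'yawx',np.degrees(np.arctan2(M[1,0],M[0,0])).round(2),'tilt',M[:,2].round(3))
    im=vision.camera('wrist');cal=vision.calibration('wrist');cv2.imwrite(fn,im[:,:,::-1])
    for n in names:
        for r in nets.spot_point('wrist',n)[:3]:print(n,round(r['conf'],2),np.round(r['centre'],4),pix(cal,r['centre']).round())
    return im,cal
E
python3 - <<'E'
from h import *
im,cal=wrist('pics/w1.png','dumbbell_small','pad_c')
print(np.round(-cal['R'].T@cal['t'],3),np.round(cal['R'],2).tolist(),cal['K'][0,0])
for u,a in heads(im,cal,(.375,.335,.02),200): print(u.round(1),a,plane(cal,u,.0215).round(4))
E
```

```text
t 1.9 tcp [0.3761 0.3373 0.1849] yawx -173.46 tilt [ 0.     0.001 -1.   ]
dumbbell_small 0.75 [0.375  0.3387 0.0223] [324. 183.]
[0.297 0.327 0.325] [[-0.12, 0.99, -0.0], [0.95, 0.11, 0.29], [0.29, 0.03, -0.96]] 279.22261150734096
[285.4 326.8] 14002 [0.5776 0.3111 0.0215]
[440.9 266.6] 3301 [0.4647 0.4946 0.0215]
```

View pics/w1.png

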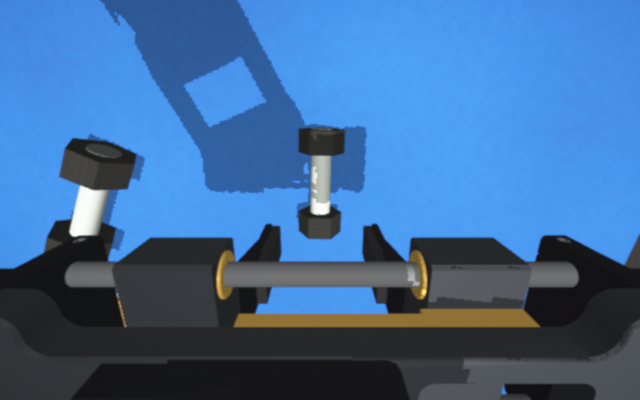

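The wrist view shows the small dumbbell with heads at (322,141) and (320,222) and the handle at (321,182). The fingers straddle its line.

```bash
cat >> h.py <<'E'
def dumb(im,cal,p,hz,box):
    "axis from handle pixels (bright) and head blobs (dark) in box x0,y0,x1,y1"
    x0,y0,x1,y1=box;s=im[y0:y1,x0:x1];hsv=cv2.cvtColor(s,cv2.COLOR_RGB2HSV)
    dark=(s.max(2)<75).astype(np.uint8)
    fg=((s.max(2)<75)|(hsv[:,:,1]<70)).astype(np.uint8);fg=cv2.morphologyEx(fg,cv2.MORPH_OPEN,np.ones((3,3)))
    n,l,st,c=cv2.connectedComponentsWithStats(dark);i=sorted(range(1,n),key=lambda k:-st[k,4])[:2]
    hd=sorted([c[k]+[x0,y0] for k in i],key=lambda u:u[1])
    q=np.argwhere((fg==1)&(dark==0))[:,::-1]+[x0,y0];m=(q[:,1]>hd[0][1])&(q[:,1]<hd[1][1]);q=q[m].astype(np.float32)
    vx,vy,ux,uy=cv2.fitLine(q,cv2.DIST_HUBER,0,.01,.01).ravel();r=cv2.minAreaRect(q)
    a,b=plane(cal,(ux-30*vx,uy-30*vy),hz),plane(cal,(ux+30*vx,uy+30*vy),hz);d=(b-a)*np.sign(b[0]-a[0])
    H=[plane(cal,u,hz) for u in hd]
    print('heads px',np.round(hd,1).tolist(),'heads',np.round(H,4).tolist(),'mid',np.mean(H,0).round(4),'headyaw',np.degrees(np.arctan2(*(H[1]-H[0])[1::-1])).round(1))
    print('handle rect',np.round(r[0],1),np.round(r[1],1),'ctr',plane(cal,r[0],hz).round(4),'yaw',np.degrees(np.arctan2(d[1],d[0])).round(1))
    return r[0]
E
python3 - <<'E'
from h import *
im=cv2.imread('pics/w1.png')[:,:,::-1].copy();cal=vision.calibration('wrist')
u=dumb(im,cal,0,.0215,(285,115,360,242))
ct=vision.calibration('top');h=heads(cv2.imread('pics/top0.png')[:,:,::-1],ct,(.378,.334,.02),32)
print(tri([(cal,u),(ct,(h[0][0]+h[1][0])/2)]))
E
```

```text
heads px [[321.0, 141.4], [318.9, 223.4]] heads [[0.3299, 0.33, 0.0215], [0.4248, 0.3386, 0.0215]] mid [0.3774 0.3343 0.0215] headyaw 5.2
handle rect [320. 185.] [60. 20.] ctr [0.3783 0.3345 0.0215] yaw 4.9
[0.37513394 0.33357726 0.0301357 ]
```

Request:
apply_moves:
  series:
    - {"offset": [0.1,-0.3,-4],"rot": [0,0,-1]}
    - {"offset": [0.1,-0.3,-8],"rot": [0,0,-1]}
    - {"offset": [0.1,-0.3,-12],"rot": [0,0,-1]}
    - {"offset": [0.1,-0.3,-14.5],"rot": [0,0,-1]}
    - {"offset": [0.1,-0.3,-15.5],"rot": [0,0,-1]}
    - {"offset": [0.1,-0.3,-16],"rot": [0,0,-1]}
    - {"offset": [0.1,-0.3,-16],"rot": [0,0,-1]}
    - {"offset": [0.1,-0.3,-16],"rot": [0,0,-1]}

```text
time: 2.85
position: [0.3781, 0.334, 0.0257]
tool_rot: [-0.048, 0.999, 0.001, 0.001]
ft_force: [0.3, -1.2, -0.8]
grip_width: 0.0521
grip_force: 0.0
```

Request:
apply_moves:
  series:
    - {"offset": [0,0,0],"rot": [0,0,0]}
    - {"offset": [0,0,0],"rot": [0,0,0]}
    - {"offset": [0,0,0],"rot": [0,0,0]}
    - {"offset": [0,0,0],"rot": [0,0,0]}
    - {"offset": [0,0,0],"rot": [0,0,0]}
    - {"offset": [0,0,0],"rot": [0,0,0]}
    - {"offset": [0,0,0],"rot": [0,0,0]}
    - {"offset": [0,0,0],"rot": [0,0,0]}
  hand: 0
  newtons: 40

```text
time: 3.65
position: [0.3779, 0.3338, 0.0249]
tool_rot: [-0.048, 0.999, 0.0, 0.001]
ft_force: [-1.7, 3.6, 5.0]
grip_width: 0.021
grip_force: 40.0
```

Request:
apply_moves:
  series:
    - {"offset": [0,0,2],"rot": [0,0,0]}
    - {"offset": [0,0,6],"rot": [0,0,0]}
    - {"offset": [1,-1,10],"rot": [0,0,0]}
    - {"offset": [3,-3.5,13],"rot": [0,0,-1]}
    - {"offset": [6,-7,16],"rot": [0,0,-2]}
    - {"offset": [9,-10.5,18],"rot": [0,0,-3]}
    - {"offset": [12,-14,20],"rot": [0,0,-4]}
    - {"offset": [15,-17.5,22],"rot": [0,0,-5]}
    - {"offset": [18,-21,23],"rot": [0,0,-6]}
    - {"offset": [21,-24.5,23.5],"rot": [0,0,-7]}
    - {"offset": [24,-28,23.5],"rot": [0,0,-7.5]}
    - {"offset": [27,-31.5,23.5],"rot": [0,0,-7.5]}
    - {"offset": [30,-35,23.5],"rot": [0,0,-7.5]}
    - {"offset": [32,-37.4,23.5],"rot": [0,0,-7.5]}
    - {"offset": [32,-37.4,23.5],"rot": [0,0,-7.5]}
    - {"offset": [32,-37.4,23.5],"rot": [0,0,-7.5]}

```text
time: 5.25
position: [0.6958, -0.0416, 0.2566]
tool_rot: [0.019, 1.0, 0.001, -0.003]
ft_force: [-0.9, 0.2, -3.7]
grip_width: 0.021
grip_force: 39.9
```

```bash
cat >> h.py <<'E'
def pads(im,cal,z=.013):
    L=[]
    for x in cork(im):
        W=np.array([plane(cal,u,z)[:2] for u in x[:,0]],np.float32)*1000
        L.append(cv2.minAreaRect(W))
    for r in sorted(L,key=lambda r:-r[0][1]):print('pad',np.round(r[0],1),np.round(r[1],1),round(r[2],1))
E
python3 - <<'E'
from h import *
im,cal=wrist('pics/w2.png','pad_a');pads(im,cal)
E
```

```text
t 5.25 tcp [ 0.6958 -0.0416  0.2566] yawx 177.88 tilt [-0.006  0.001 -1.   ]
pad_a 0.92 [0.6362 0.0014 0.0098] [352. 125.]
pad_a 0.91 [0.6412 0.0998 0.0137] [426. 126.]
pad_a 0.86 [ 0.6314 -0.1786  0.0113] [219. 126.]
pad [642.4  95.4] [ 76.3 149. ] 88.1
pad [639.2   3.8] [ 75.4 149. ] 88.2
pad [636.7 -88.9] [ 75.8 150.7] 87.7
pad [ 633.5 -180.2] [ 76.4 150.4] 88.2
```

View pics/w2.png

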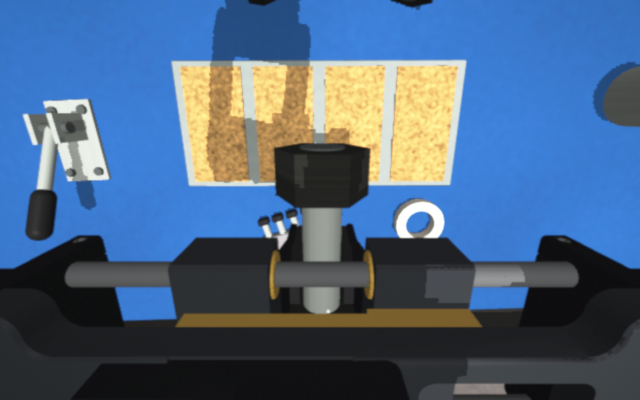

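The wrist view shows all four pads clear, with the row centre near (320,125). The held dumbbell is level and in line with the tool. The pads are 150x76 mm on the z=13 mm plane, which confirms their height.

Request:
apply_moves:
  series:
    - {"offset": [-2,-1.6,-4],"rot": [0,0,0]}
    - {"offset": [-4,-3.2,-8],"rot": [0,0,0]}
    - {"offset": [-6.2,-4.9,-12],"rot": [0,0,0]}
    - {"offset": [-6.2,-4.9,-16],"rot": [0,0,0]}
    - {"offset": [-6.2,-4.9,-18.5],"rot": [0,0,0]}
    - {"offset": [-6.2,-4.9,-20],"rot": [0,0,0]}
    - {"offset": [-6.2,-4.9,-20.5],"rot": [0,0,0]}
    - {"offset": [-6.2,-4.9,-20.5],"rot": [0,0,0]}
    - {"offset": [-6.2,-4.9,-20.5],"rot": [0,0,0]}
    - {"offset": [-6.2,-4.9,-20.5],"rot": [0,0,0]}

```text
time: 6.35
position: [0.6367, -0.0898, 0.0563]
tool_rot: [0.017, 1.0, -0.001, 0.002]
ft_force: [0.6, 0.1, -3.7]
grip_width: 0.0209
grip_force: 39.9
```

Request:
apply_moves:
  series:
    - {"offset": [0,0.05,-0.5],"rot": [0,0,0]}
    - {"offset": [0,0.05,-1.0],"rot": [0,0,0]}
    - {"offset": [0,0.05,-1.3],"rot": [0,0,0]}
    - {"offset": [0,0.05,-1.5],"rot": [0,0,0]}
    - {"offset": [0,0.05,-1.6],"rot": [0,0,0]}
    - {"offset": [0,0.05,-1.7],"rot": [0,0,0]}
    - {"offset": [0,0.05,-1.7],"rot": [0,0,0]}
    - {"offset": [0,0.05,-1.7],"rot": [0,0,0]}
    - {"offset": [0,0.05,-1.7],"rot": [0,0,0]}

```text
time: 7.25
position: [0.6353, -0.0892, 0.0379]
tool_rot: [0.018, 1.0, -0.0, -0.0]
ft_force: [-2.3, 0.1, 1.9]
grip_width: 0.0208
grip_force: 40.0
```

Request:
apply_moves:
  series:
    - {"offset": [0,0,0],"rot": [0,0,0]}
    - {"offset": [0,0,0],"rot": [0,0,0]}
    - {"offset": [0,0,0],"rot": [0,0,0]}
    - {"offset": [0,0,0],"rot": [0,0,0]}
    - {"offset": [0,0,1.5],"rot": [0,0,0]}
    - {"offset": [0,0,5],"rot": [0,0,0]}
    - {"offset": [0,0,9],"rot": [0,0,0]}
    - {"offset": [-2,0,12],"rot": [0,0,4]}
    - {"offset": [-6,-0.5,14],"rot": [0,0,10]}
    - {"offset": [-10,-1,15],"rot": [0,0,16]}
    - {"offset": [-14,-1.5,15],"rot": [0,0,20]}
    - {"offset": [-18,-2,15],"rot": [0,0,22.5]}
    - {"offset": [-20.5,-2.4,15],"rot": [0,0,22.5]}
    - {"offset": [-21,-2.5,15],"rot": [0,0,22.5]}
    - {"offset": [-21,-2.5,15],"rot": [0,0,22.5]}
    - {"offset": [-21,-2.5,15],"rot": [0,0,22.5]}
    - {"offset": [-21,-2.5,15],"rot": [0,0,22.5]}
  hand: 0.5

```text
time: 8.95
position: [0.4272, -0.1146, 0.1878]
tool_rot: [-0.178, 0.984, -0.001, 0.001]
ft_force: [0.3, -0.8, 0.3]
grip_width: 0.0433
grip_force: 0.0
```

```bash
python3 - <<'E'
from h import *
im,cal=wrist('pics/w3.png','dumbbell_medium')
dumb(im,cal,0,.025,(280,90,365,245))
im=vision.camera('top');cv2.imwrite('pics/top3.png',im[:,:,::-1]);ct=vision.calibration('top')
hs=heads(im,ct,(.636,-.089,.0345),30);print([(plane(ct,u,.0345).round(4),a) for u,a in hs])
E
python3 -c "
import cv2;a=cv2.imread('pics/w3.png');b=cv2.imread('pics/top3.png')[60:320,140:540];b=cv2.resize(b,(640,416));cv2.imwrite('pics/c3.png',cv2.resize(cv2.vconcat([a,b]),(460,586)))"
```

```text
t 8.95 tcp [ 0.4272 -0.1146  0.1878] yawx -159.49 tilt [ 0.002 -0.001 -1.   ]
dumbbell_medium 0.64 [ 0.4258 -0.1164  0.0258] [322. 182.]
heads px [[324.0, 138.4], [323.2, 225.0]] heads [[0.3797, -0.131, 0.025], [0.4738, -0.0963, 0.025]] mid [ 0.4267 -0.1137  0.025 ] headyaw 20.2
handle rect [324.  189.5] [71. 22.] ctr [ 0.4329 -0.1109  0.025 ] yaw 20.6
[(array([ 0.586 , -0.0871,  0.0345]), np.int32(221)), (array([ 0.6815, -0.0903,  0.0345]), np.int32(198))]
```

View pics/c3.png

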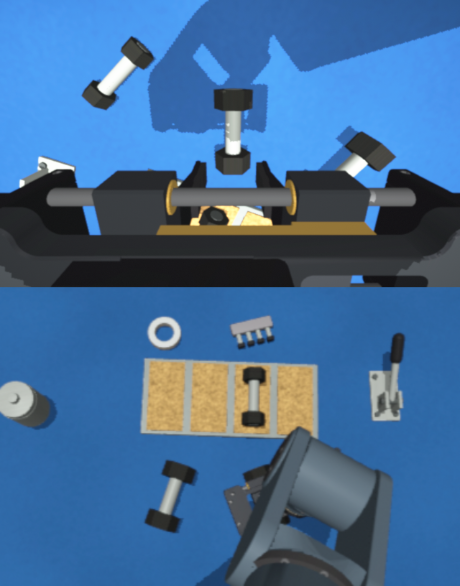

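Upper part: the medium dumbbell is at (324,182) in the wrist image, centred between the fingers. Lower part: the small one lies centred on the third pad.

Request:
apply_moves:
  series:
    - {"offset": [0.1,0,-4],"rot": [0,0,0]}
    - {"offset": [0.1,0,-8],"rot": [0,0,0]}
    - {"offset": [0.1,0,-12],"rot": [0,0,0]}
    - {"offset": [0.1,0,-14.5],"rot": [0,0,0]}
    - {"offset": [0.1,0,-15.5],"rot": [0,0,0]}
    - {"offset": [0.1,0,-16],"rot": [0,0,0]}
    - {"offset": [0.1,0,-16],"rot": [0,0,0]}
    - {"offset": [0.1,0,-16],"rot": [0,0,0]}
    - {"offset": [0.1,0,-16],"rot": [0,0,0]}

```text
time: 10.0
position: [0.4271, -0.1145, 0.0286]
tool_rot: [-0.178, 0.984, -0.001, 0.001]
ft_force: [-0.6, 0.5, -0.1]
grip_width: 0.0436
grip_force: 0.0
```

Request:
apply_moves:
  series:
    - {"offset": [0,0,0],"rot": [0,0,0]}
    - {"offset": [0,0,0],"rot": [0,0,0]}
    - {"offset": [0,0,0],"rot": [0,0,0]}
    - {"offset": [0,0,0],"rot": [0,0,0]}
    - {"offset": [0,0,0],"rot": [0,0,0]}
    - {"offset": [0,0,0],"rot": [0,0,0]}
    - {"offset": [0,0,0],"rot": [0,0,0]}
  hand: 0
  newtons: 50

```text
time: 10.7
position: [0.4259, -0.1135, 0.0278]
tool_rot: [-0.178, 0.984, 0.001, -0.0]
ft_force: [-0.4, 3.5, 5.7]
grip_width: 0.0227
grip_force: 50.0
```

Request:
apply_moves:
  series:
    - {"offset": [0,0,2],"rot": [0,0,0]}
    - {"offset": [0,0,6],"rot": [0,0,0]}
    - {"offset": [0,0,10],"rot": [0,0,-2]}
    - {"offset": [2,1.1,12.5],"rot": [0,0,-6]}
    - {"offset": [5,2.8,13],"rot": [0,0,-10]}
    - {"offset": [8.5,4.7,13],"rot": [0,0,-14]}
    - {"offset": [12,6.6,13],"rot": [0,0,-18]}
    - {"offset": [15.5,8.5,13],"rot": [0,0,-22]}
    - {"offset": [18.5,10.2,12],"rot": [0,0,-22.4]}
    - {"offset": [21,11.5,10],"rot": [0,0,-22.4]}
    - {"offset": [21.3,11.7,7],"rot": [0,0,-22.4]}
    - {"offset": [21.3,11.7,4],"rot": [0,0,-22.4]}
    - {"offset": [21.3,11.7,3],"rot": [0,0,-22.4]}
    - {"offset": [21.3,11.7,3],"rot": [0,0,-22.4]}
    - {"offset": [21.3,11.7,3],"rot": [0,0,-22.4]}
    - {"offset": [21.3,11.7,3],"rot": [0,0,-22.4]}

```text
time: 12.3
position: [0.6407, 0.0023, 0.0592]
tool_rot: [0.017, 1.0, -0.0, 0.002]
ft_force: [0.4, 0.7, -5.1]
grip_width: 0.0227
grip_force: 49.9
```

Request:
apply_moves:
  series:
    - {"offset": [0,0.05,-0.5],"rot": [0,0,0]}
    - {"offset": [0,0.05,-1.0],"rot": [0,0,0]}
    - {"offset": [0,0.05,-1.3],"rot": [0,0,0]}
    - {"offset": [0,0.05,-1.5],"rot": [0,0,0]}
    - {"offset": [0,0.05,-1.6],"rot": [0,0,0]}
    - {"offset": [0,0.05,-1.7],"rot": [0,0,0]}
    - {"offset": [0,0.05,-1.7],"rot": [0,0,0]}
    - {"offset": [0,0.05,-1.7],"rot": [0,0,0]}
    - {"offset": [0,0.05,-1.7],"rot": [0,0,0]}

```text
time: 13.2
position: [0.6393, 0.0033, 0.0409]
tool_rot: [0.017, 1.0, -0.0, -0.0]
ft_force: [-2.3, -0.4, -0.3]
grip_width: 0.0228
grip_force: 50.0
```

Request:
apply_moves:
  series:
    - {"offset": [0,0,0],"rot": [0,0,0]}
    - {"offset": [0,0,0],"rot": [0,0,0]}
    - {"offset": [0,0,0],"rot": [0,0,0]}
    - {"offset": [0,0,0],"rot": [0,0,0]}
    - {"offset": [0,0,1.5],"rot": [0,0,0]}
    - {"offset": [0,0,5],"rot": [0,0,0]}
    - {"offset": [0,0,9],"rot": [0,0,0]}
    - {"offset": [-2,1,12],"rot": [0,0,-4]}
    - {"offset": [-6,2.5,14],"rot": [0,0,-8]}
    - {"offset": [-10,4,15],"rot": [0,0,-12]}
    - {"offset": [-14,5.5,15],"rot": [0,0,-16]}
    - {"offset": [-18,7,15],"rot": [0,0,-16]}
    - {"offset": [-20.8,7.8,15],"rot": [0,0,-16]}
    - {"offset": [-21.2,8,15],"rot": [0,0,-16]}
    - {"offset": [-21.2,8,15],"rot": [0,0,-16]}
    - {"offset": [-21.2,8,15],"rot": [0,0,-16]}
    - {"offset": [-21.2,8,15],"rot": [0,0,-16]}
  hand: 0.5

```text
time: 14.9
position: [0.4296, 0.0828, 0.1909]
tool_rot: [0.156, 0.988, 0.0, 0.001]
ft_force: [-0.1, 0.5, 0.4]
grip_width: 0.0437
grip_force: 0.0
```

```bash
cat > look.py <<'E'
import sys;from h import *
k,name,hz,px,py,pz=sys.argv[1],sys.argv[2],*map(float,sys.argv[3:7])
im,cal=wrist(f'pics/w{k}.png',name)
dumb(im,cal,0,hz,(275,85,370,245))
t=vision.camera('top');ct=vision.calibration('top')
hs=heads(t,ct,(px,py,pz),30);print('placed',[(plane(ct,u,pz).round(4),a) for u,a in hs])
b=cv2.resize(t[60:320,140:540],(640,416));cv2.imwrite(f'pics/c{k}.png',cv2.resize(cv2.vconcat([im,b]),(460,586))[:,:,::-1])
E
python3 look.py 4 dumbbell_large .0285 .639 .003 .038
```

```text
t 14.9 tcp [0.4296 0.0828 0.1909] yawx 162.04 tilt [ 0.003 -0.    -1.   ]
dumbbell_large 0.73 [0.4274 0.0798 0.0295] [320. 182.]
heads px [[321.1, 136.9], [320.0, 227.3]] heads [[0.3807, 0.0966, 0.0285], [0.48, 0.0631, 0.0285]] mid [0.4303 0.0799 0.0285] headyaw -18.7
handle rect [321.  185.5] [63. 24.] ctr [0.4319 0.08   0.0285] yaw -18.0
placed [(array([0.589 , 0.0051, 0.038 ]), np.int32(300)), (array([0.6894, 0.0017, 0.038 ]), np.int32(284))]
```

View pics/c4.png

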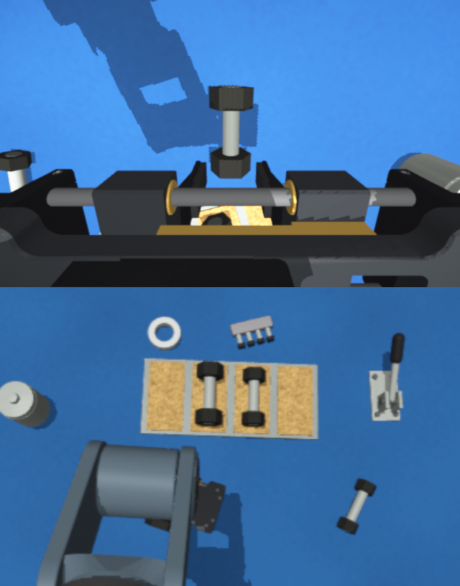

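The large dumbbell is at (321,182) in the wrist image, in line with the fingers. Medium lies on the second pad.

Request:
apply_moves:
  series:
    - {"offset": [0.15,-0.2,-4],"rot": [0,0,0]}
    - {"offset": [0.15,-0.2,-8],"rot": [0,0,0]}
    - {"offset": [0.15,-0.2,-12],"rot": [0,0,0]}
    - {"offset": [0.15,-0.2,-14.5],"rot": [0,0,0]}
    - {"offset": [0.15,-0.2,-15.5],"rot": [0,0,0]}
    - {"offset": [0.15,-0.2,-15.9],"rot": [0,0,0]}
    - {"offset": [0.15,-0.2,-15.9],"rot": [0,0,0]}
    - {"offset": [0.15,-0.2,-15.9],"rot": [0,0,0]}
    - {"offset": [0.15,-0.2,-15.9],"rot": [0,0,0]}

```text
time: 15.95
position: [0.4297, 0.0813, 0.0326]
tool_rot: [0.156, 0.988, 0.0, 0.001]
ft_force: [0.5, 0.7, 0.2]
grip_width: 0.0435
grip_force: 0.0
```

Request:
apply_moves:
  series:
    - {"offset": [0,0,0],"rot": [0,0,0]}
    - {"offset": [0,0,0],"rot": [0,0,0]}
    - {"offset": [0,0,0],"rot": [0,0,0]}
    - {"offset": [0,0,0],"rot": [0,0,0]}
    - {"offset": [0,0,0],"rot": [0,0,0]}
    - {"offset": [0,0,0],"rot": [0,0,0]}
    - {"offset": [0,0,0],"rot": [0,0,0]}
  hand: 0
  newtons: 58

```text
time: 16.65
position: [0.4294, 0.0816, 0.0319]
tool_rot: [0.156, 0.988, 0.0, 0.001]
ft_force: [-0.2, 4.3, 6.0]
grip_width: 0.0249
grip_force: 57.9
```

Request:
apply_moves:
  series:
    - {"offset": [0,0,2],"rot": [0,0,0]}
    - {"offset": [0,0,6],"rot": [0,0,0]}
    - {"offset": [0,0,10],"rot": [0,0,2]}
    - {"offset": [2,0.1,12.5],"rot": [0,0,4]}
    - {"offset": [5,0.3,13],"rot": [0,0,7]}
    - {"offset": [8.5,0.5,13],"rot": [0,0,10]}
    - {"offset": [12,0.8,13],"rot": [0,0,13]}
    - {"offset": [15.5,1,13],"rot": [0,0,16]}
    - {"offset": [18.5,1.3,12],"rot": [0,0,16]}
    - {"offset": [21,1.3,10],"rot": [0,0,16]}
    - {"offset": [21.3,1.3,7],"rot": [0,0,16]}
    - {"offset": [21.3,1.3,4],"rot": [0,0,16]}
    - {"offset": [21.3,1.3,3],"rot": [0,0,16]}
    - {"offset": [21.3,1.3,3],"rot": [0,0,16]}
    - {"offset": [21.3,1.3,3],"rot": [0,0,16]}
    - {"offset": [21.3,1.3,3],"rot": [0,0,16]}

```text
time: 18.25
position: [0.6432, 0.0943, 0.0632]
tool_rot: [0.017, 1.0, -0.0, 0.002]
ft_force: [0.5, 0.4, -8.0]
grip_width: 0.0244
grip_force: 57.9
```

Request:
apply_moves:
  series:
    - {"offset": [0,0.05,-0.5],"rot": [0,0,0]}
    - {"offset": [0,0.05,-1.0],"rot": [0,0,0]}
    - {"offset": [0,0.05,-1.2],"rot": [0,0,0]}
    - {"offset": [0,0.05,-1.4],"rot": [0,0,0]}
    - {"offset": [0,0.05,-1.5],"rot": [0,0,0]}
    - {"offset": [0,0.05,-1.6],"rot": [0,0,0]}
    - {"offset": [0,0.05,-1.6],"rot": [0,0,0]}
    - {"offset": [0,0.05,-1.6],"rot": [0,0,0]}
    - {"offset": [0,0.05,-1.6],"rot": [0,0,0]}

```text
time: 19.15
position: [0.642, 0.0948, 0.0456]
tool_rot: [0.017, 1.0, -0.0, 0.0]
ft_force: [0.8, -0.4, -8.6]
grip_width: 0.0245
grip_force: 57.9
```

Not yet loaded; I'll lower it a little more.

Request:
apply_moves:
  series:
    - {"offset": [0,0,-0.05],"rot": [0,0,0]}
    - {"offset": [0,0,-0.1],"rot": [0,0,0]}
    - {"offset": [0,0,-0.1],"rot": [0,0,0]}
    - {"offset": [0,0,-0.1],"rot": [0,0,0]}

```text
time: 19.55
position: [0.6421, 0.0948, 0.0451]
tool_rot: [0.017, 1.0, -0.0, 0.0]
ft_force: [-0.9, 0.2, -3.3]
grip_width: 0.0245
grip_force: 57.9
```

Request:
apply_moves:
  series:
    - {"offset": [0,0,-0.05],"rot": [0,0,0]}
    - {"offset": [0,0,-0.05],"rot": [0,0,0]}
    - {"offset": [0,0,-0.05],"rot": [0,0,0]}

```text
time: 19.85
position: [0.6421, 0.0948, 0.045]
tool_rot: [0.017, 1.0, -0.0, 0.0]
ft_force: [-3.0, -0.6, 4.1]
grip_width: 0.0245
grip_force: 57.9
```

Request:
apply_moves:
  series:
    - {"offset": [0,0,0],"rot": [0,0,0]}
    - {"offset": [0,0,0],"rot": [0,0,0]}
    - {"offset": [0,0,0],"rot": [0,0,0]}
    - {"offset": [0,0,0],"rot": [0,0,0]}
    - {"offset": [0,0,1.5],"rot": [0,0,0]}
    - {"offset": [0,0,5],"rot": [0,0,0]}
    - {"offset": [0,0,9],"rot": [0,0,0]}
    - {"offset": [-1.5,-2,12],"rot": [0,0,-4]}
    - {"offset": [-3.5,-6,14],"rot": [0,0,-8]}
    - {"offset": [-6,-10,14.5],"rot": [0,0,-12]}
    - {"offset": [-8.5,-14,14.5],"rot": [0,0,-16]}
    - {"offset": [-11,-18,14.5],"rot": [0,0,-20]}
    - {"offset": [-13.5,-22,14.5],"rot": [0,0,-24]}
    - {"offset": [-15.5,-26,14.5],"rot": [0,0,-27.6]}
    - {"offset": [-18,-30,14.5],"rot": [0,0,-27.6]}
    - {"offset": [-20.5,-34,14.5],"rot": [0,0,-27.6]}
    - {"offset": [-22.5,-37.5,14.5],"rot": [0,0,-27.6]}
    - {"offset": [-23.5,-39.4,14.5],"rot": [0,0,-27.6]}
    - {"offset": [-23.5,-39.4,14.5],"rot": [0,0,-27.6]}
    - {"offset": [-23.5,-39.4,14.5],"rot": [0,0,-27.6]}
  hand: 0.5

```text
time: 21.85
position: [0.4069, -0.2994, 0.1898]
tool_rot: [0.256, 0.967, -0.0, 0.0]
ft_force: [0.4, 0.6, 1.3]
grip_width: 0.0435
grip_force: 0.0
```

Request:
apply_moves:
  series:
    - {"offset": [0,0,0],"rot": [0,0,0]}
    - {"offset": [0,0,0],"rot": [0,0,0]}

```text
time: 22.05
position: [0.4074, -0.298, 0.1892]
tool_rot: [0.254, 0.967, 0.0, -0.0]
ft_force: [1.2, 0.2, -0.5]
grip_width: 0.0433
grip_force: 0.0
```

```bash
python3 look.py 5 dumbbell_tiny .018 .642 .095 .0415
```

```text
t 22.05 tcp [ 0.4074 -0.298   0.1892] yawx 150.58 tilt [ 0.  0. -1.]
dumbbell_tiny 0.93 [ 0.4053 -0.3015  0.0191] [319. 181.]
heads px [[317.2, 143.5], [320.3, 219.0]] heads [[0.3676, -0.2825, 0.018], [0.4475, -0.3238, 0.018]] mid [ 0.4076 -0.3032  0.018 ] headyaw -27.3
handle rect [319. 183.] [58.  17.3] ctr [ 0.408  -0.3031  0.018 ] yaw -27.9
placed [(array([0.6947, 0.0929, 0.0415]), np.int32(380)), (array([0.5902, 0.0969, 0.0415]), np.int32(364))]
```

View pics/c5.png

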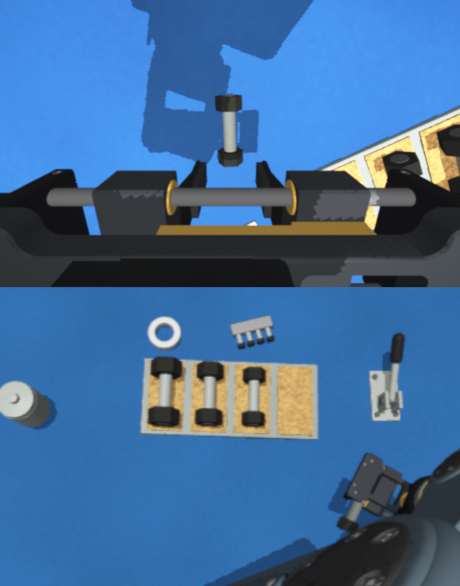

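The tiny dumbbell is at (319,181) in the wrist image, and large lies on the first pad by the canister end.

Request:
apply_moves:
  series:
    - {"offset": [0,-0.45,-4],"rot": [0,0,1.4]}
    - {"offset": [0,-0.45,-8],"rot": [0,0,1.4]}
    - {"offset": [0,-0.45,-12],"rot": [0,0,1.4]}
    - {"offset": [0,-0.45,-14.5],"rot": [0,0,1.4]}
    - {"offset": [0,-0.45,-15.7],"rot": [0,0,1.4]}
    - {"offset": [0,-0.45,-16.2],"rot": [0,0,1.4]}
    - {"offset": [0,-0.45,-16.5],"rot": [0,0,1.4]}
    - {"offset": [0,-0.45,-16.5],"rot": [0,0,1.4]}
    - {"offset": [0,-0.45,-16.5],"rot": [0,0,1.4]}

```text
time: 23.1
position: [0.4075, -0.3043, 0.0251]
tool_rot: [0.243, 0.97, -0.001, 0.001]
ft_force: [0.3, 0.2, -0.5]
grip_width: 0.0436
grip_force: 0.0
```

Request:
apply_moves:
  series:
    - {"offset": [0,0,0],"rot": [0,0,0]}
    - {"offset": [0,0,0],"rot": [0,0,0]}
    - {"offset": [0,0,0],"rot": [0,0,0]}
    - {"offset": [0,0,0],"rot": [0,0,0]}
    - {"offset": [0,0,0],"rot": [0,0,0]}
    - {"offset": [0,0,0],"rot": [0,0,0]}
    - {"offset": [0,0,0],"rot": [0,0,0]}
  hand: 0
  newtons: 35

```text
time: 23.8
position: [0.4071, -0.3034, 0.0243]
tool_rot: [0.243, 0.97, 0.0, 0.0]
ft_force: [1.3, 2.3, 5.2]
grip_width: 0.0189
grip_force: 35.0
```

Request:
apply_moves:
  series:
    - {"offset": [0,0,2],"rot": [0,0,0]}
    - {"offset": [0,0,6],"rot": [0,0,0]}
    - {"offset": [0,0,10],"rot": [0,0,2]}
    - {"offset": [1,2.5,12.5],"rot": [0,0,6]}
    - {"offset": [3,5.5,13],"rot": [0,0,11]}
    - {"offset": [6,8.5,13],"rot": [0,0,16]}
    - {"offset": [9.5,10.5,13],"rot": [0,0,21]}
    - {"offset": [13.5,11.8,13],"rot": [0,0,26.2]}
    - {"offset": [17.5,12.3,13],"rot": [0,0,26.2]}
    - {"offset": [21,12.3,12],"rot": [0,0,26.2]}
    - {"offset": [22.6,12.3,9],"rot": [0,0,26.2]}
    - {"offset": [22.6,12.3,5.5],"rot": [0,0,26.2]}
    - {"offset": [22.6,12.3,3.5],"rot": [0,0,26.2]}
    - {"offset": [22.6,12.3,3],"rot": [0,0,26.2]}
    - {"offset": [22.6,12.3,3],"rot": [0,0,26.2]}
    - {"offset": [22.6,12.3,3],"rot": [0,0,26.2]}

```text
time: 25.4
position: [0.6335, -0.1813, 0.0548]
tool_rot: [0.017, 1.0, -0.0, 0.001]
ft_force: [0.5, -0.1, -2.3]
grip_width: 0.019
grip_force: 35.0
```

Request:
apply_moves:
  series:
    - {"offset": [0,0,-0.5],"rot": [0,0,0]}
    - {"offset": [0,0,-1.0],"rot": [0,0,0]}
    - {"offset": [0,0,-1.2],"rot": [0,0,0]}
    - {"offset": [0,0,-1.4],"rot": [0,0,0]}
    - {"offset": [0,0,-1.5],"rot": [0,0,0]}
    - {"offset": [0,0,-1.6],"rot": [0,0,0]}
    - {"offset": [0,0,-1.6],"rot": [0,0,0]}
    - {"offset": [0,0,-1.6],"rot": [0,0,0]}
    - {"offset": [0,0,-1.6],"rot": [0,0,0]}

```text
time: 26.3
position: [0.633, -0.1807, 0.0382]
tool_rot: [0.017, 1.0, -0.0, 0.0]
ft_force: [-0.2, -0.5, -2.4]
grip_width: 0.019
grip_force: 35.0
```

Request:
apply_moves:
  series:
    - {"offset": [0,0,-0.05],"rot": [0,0,0]}
    - {"offset": [0,0,-0.1],"rot": [0,0,0]}
    - {"offset": [0,0,-0.1],"rot": [0,0,0]}
    - {"offset": [0,0,-0.1],"rot": [0,0,0]}

```text
time: 26.7
position: [0.633, -0.1807, 0.0374]
tool_rot: [0.017, 1.0, -0.0, 0.0]
ft_force: [-0.2, 0.0, -0.2]
grip_width: 0.0192
grip_force: 35.0
```

Request:
apply_moves:
  series:
    - {"offset": [0,0,-0.05],"rot": [0,0,0]}
    - {"offset": [0,0,-0.05],"rot": [0,0,0]}

```text
time: 26.9
position: [0.6331, -0.1808, 0.0374]
tool_rot: [0.017, 1.0, -0.0, 0.0]
ft_force: [-2.0, 0.0, 4.2]
grip_width: 0.0188
grip_force: 35.0
```

Request:
apply_moves:
  series:
    - {"offset": [0,0,0],"rot": [0,0,0]}
    - {"offset": [0,0,0],"rot": [0,0,0]}
    - {"offset": [0,0,0],"rot": [0,0,0]}
    - {"offset": [0,0,0],"rot": [0,0,0]}
    - {"offset": [0,0,1.5],"rot": [0,0,0]}
    - {"offset": [0,0,5],"rot": [0,0,0]}
    - {"offset": [0,0,9],"rot": [0,0,0]}
    - {"offset": [1,2,13],"rot": [0,0,0]}
    - {"offset": [3,5,17],"rot": [0,0,0]}
    - {"offset": [5,8,20],"rot": [0,0,0]}
    - {"offset": [6.5,11,23],"rot": [0,0,0]}
    - {"offset": [6.5,14,24],"rot": [0,0,0]}
    - {"offset": [6.5,14,24],"rot": [0,0,0]}
    - {"offset": [6.5,14,24],"rot": [0,0,0]}
    - {"offset": [6.5,14,24],"rot": [0,0,0]}
    - {"offset": [6.5,14,24],"rot": [0,0,0]}
  hand: 0.5

```text
time: 28.5
position: [0.6973, -0.0421, 0.2756]
tool_rot: [0.018, 1.0, 0.0, -0.001]
ft_force: [-0.1, 0.5, -0.0]
grip_width: 0.0435
grip_force: 0.0
```

Run:
```python
from h import *
im,cal=wrist('pics/w6.png')
P=dict(large=(.642,.095,.0415),medium=(.639,.0035,.038),small=(.636,-.0888,.0345),tiny=(.633,-.1803,.031))
for n,p in P.items():
    for r in nets.spot_point('wrist','dumbbell_'+n):
        if r['conf']>.3:print(n,round(r['conf'],2),(np.round(r['centre'],4)-p)*1000)
    hs=sorted([plane(cal,u,p[2]) for u,a in heads(im,cal,p,62)],key=lambda v:v[0]);d=hs[1]-hs[0]
    print('  heads mid err mm',((hs[0]+hs[1])/2-p)[:2].round(4)*1000,'yaw',np.degrees(np.arctan2(d[1],d[0])).round(1),'len',np.linalg.norm(d).round(3))
```

```text
t 28.5 tcp [ 0.6973 -0.0421  0.2756] yawx 177.98 tilt [-0.002  0.    -1.   ]
large 0.96 [ 0.4 -2.   2. ]
large 0.6 [ -2.9   4.4 -30. ]
  heads mid err mm [ -2.2 -16.4] yaw 1.9 len 0.103
medium 0.61 [-1.2 -2.  -1.1]
  heads mid err mm [ -0.7 -13.4] yaw 7.1 len 0.101
small 0.65 [-1.5  0.2 -1. ]
  heads mid err mm [-1.9  4.1] yaw -10.3 len 0.096
tiny 0.82 [-1.9 -2.4  0.3]
  heads mid err mm [-2.1 -1.1] yaw -3.2 len 0.09
```

View pics/w6.png

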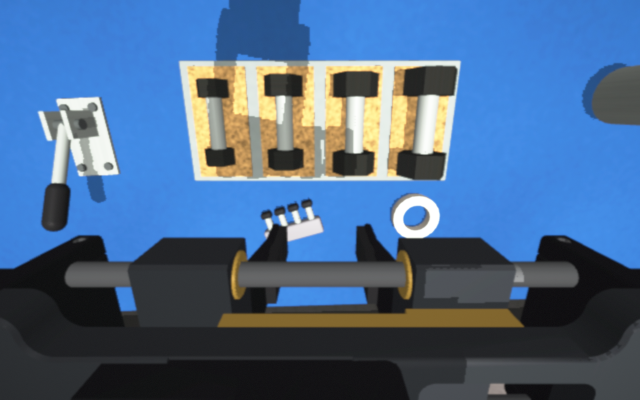

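The wrist view shows all four lying lengthways on their pads, from tiny (217,122) by the lever to large (427,120) by the canister end. The network's positions are within about 2.5 mm of the pad centres. The head-blob check is only usable for tiny, because its circle catches neighbouring heads on the others. The robot touches nothing.

```bash
python3 -c "
from rig import hand_in
print(hand_in())"
```

```text
the job is handed in; nothing more can be done
None
```

I lined up the four dumbbells on the pads, tiny at the lever end through to large at the canister end, left the canister alone, and handed the job in at about 29 s; the hand-in call gave no verdict.

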